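# Set the ratchet of a tin vice and clamp the tin

### The job

The squat tin on the small ratchet vice has to be held for opening, but the ratchet is still set to loosen. Flip the little direction lever on the handle over to tighten, then work the handle to and fro by its knob until the jaws hold the tin firmly, stopping as soon as the pull turns firm because forcing it dents the tin, and let go. Work only with lever and handle: do not touch the tin or the jaws, and leave the other things standing where they are.

Things in the scene. Friction and masses are not known exactly. Their poses are not given: they have to be found in the camera images.
- vice: flat grey base of the vice, fixed to the worktop, 100 x 250 mm, bed 10 mm high. Origin: on the upright axis of ratchet wheel and handle, at worktop height. Its z is up; its +y runs from the ratchet along the bed to jaws and tin; the centred handle bar points along its -y. A housing (80 x 78 mm) stands 29 mm high round the origin.
- handle (a joint): swing of the flat steel handle bar about the vice's upright axis, rad: 0 = bar along the vice's -y, positive = clockwise from above (knob goes to the vice's -x), stops at -0.6 and +0.6. Bar 20 mm wide, top 56 mm above the worktop, knob axis 130 mm from the swing axis. Swung idle it takes 1 to 2.5 N at the knob and stays where it is left.
- wheel (a point): toothed ratchet wheel under the handle's head, 20 teeth, 18 degrees apart; this point is on its axis, 40 mm above the worktop. With the pawl on tighten a clockwise handle swing first loses up to 18 degrees until a tooth catches, then turns the wheel, which drives the moving jaw 14 mm per rad to the tin; swung back, the pawl clicks over the teeth and the jaw stays.
- knob (a point): centre of the upright black cylindrical knob at the handle's end: 22 mm thick, straight from 70 to 104 mm above the worktop, top at 108 mm; this point at 87 mm. x points outward along the bar. Driving the jaw free takes about 6 to 7 N at the knob; once the tin is pinched between both jaws the pull rises, each further 1 N at the knob being about 9 N on the tin.
- pawl (a joint): swing of the direction lever on the handle, rad: positive = clockwise from above. The lever leans to the side towards which the handle then drives. It springs over its middle (0) and rests near +0.32 (tighten; down to +0.05 while riding on a tooth) or near -0.32 (loosen; up to -0.05). It starts on loosen.
- lever (a point): centre of the upright fin of the small dark direction lever on the handle: 6 mm thick across the bar, 16 mm long along it, from 60 to 86 mm above the worktop (this point 74 mm). Its pivot pin is 42 mm from the handle's axis, the fin 30 mm farther out; it goes about 19 mm across the bar and takes 1 to 2 N to push over. To tighten, push it clockwise, to the vice's -x side.
- jaw_moving: moving jaw: grey plate with thick rubber face 44 mm wide, 13 to 53 mm above the worktop, on a ram that slides along the vice's +y. Origin: at the start the vice's origin, and it moves with the jaw; the face is 70 mm along +y from it; it gives about 1 mm per 40 N. When the handle is let go or swung back the jaw stays and keeps pressing (up to about 40 N).
- jaw_set: set jaw: grey V-shaped block with rubber faces on the bed, fixed, up to 54 mm above the worktop; its distance along the vice's y differs from start to start. Origin: on the bed, where the axis of a tin seated in the V lies.
- tin: squat closed food tin, loose, standing on the bed between the jaws, a few mm from either. 75 mm across, 58 mm high, origin at the centre of its underside, z up. Held firmly means that the moving jaw presses on it with more than 10 N; above 80 N it is dented.
- teaspoon: metal teaspoon lying beside the vice, 130 mm long; bystander, origin at its middle.
- candle: tea candle, 38 mm across and 15 mm high, behind the vice; bystander.
- spice_jar: spice jar with black cap, 41 mm across and 105 mm high, behind the vice; bystander, origin at its foot.
- mug: speckled white mug, 107 mm high, far to the left; bystander, origin at its foot.
- scissors: black-handled scissors, 206 mm long, lying to the left; bystander, origin at their middle.
Things that resemble listed ones, but are neither listed nor needed, are in the scene too. What is shaped like the tin but yellow is not meant.

How it is judged:
By the outcome, as a careful person would: the job done as asked, in the order asked, and still so for the second after the job is handed in, with the robot touching nothing.
It also fails if it takes over 72 s, if anything falls off the work surface, if the arm or the gripper's body presses on something with over 40 N, if the wrist force passes 120 N, or if a joint passes its speed limit or range.

### The arm

A 6-joint arm with a two-finger parallel gripper is mounted at the origin on a cart in front of the work surface, level with it; the furniture and walls round the work are solid. World frame = base frame: x ahead of the robot, y to its left, z up, the work surface at z = 0. Lengths are in m, angles in rad, forces in N, time in s.
With the tool pointing down it reaches from about 0.35 to 0.775 m from the base axis. Payload 5.5 kg.
Tool frame: the origin (TCP) lies at the very end of the fingers, on their centre line; the grasp point (between the pads) lies 19 mm behind it; z points along the fingers, y is the line along which they close (so a half turn about z gives the same grasp; the last joint's range is limited). The gripper opens to 85 mm and grips with 20 to 120 N. Pads are 22 mm wide; open, the fingers measure 114 mm over their backs; the gripper's body (76 mm by 85 mm) begins 54 mm behind the grasp point. The pads swing forward as they close: fully open they stand 13 mm farther back than shut.
Start: joints at [1.185, 0.313, 0.046, 1.304, 0, 1.431], TCP at [0.14, 0.558, 0.231] pointing down, gripper open.
Joint ranges: [-2.76, 2.76], [-0.86, 1.69], [-1.03, 1.26], [-2.2, 2.34], [-1.47, 1.5], [-3.14, 3.14]. Speed limits (rad/s): [2.57, 2.57, 3.14, 3.14, 3.14, 3.14].

### API

Orientations are given as a unit quaternion [w, x, y, z].
In Python, from workcell import env gives the robot as it stands. The module is installed in compiled form; this text tells all that it offers.
- The arm moves only by the tool jog_arm, never from a script. Its arguments are lists of equal length, an entry for each row: "gripper": the opening, from 0 (shut) to 1 (fully open); "offset": the shift along the world's x, y, z in cm, a list of three; "twist": the turn about the world's z in degrees. In form: {"gripper": [gripper, ...], "offset": [[dx, dy, dz], ...], "twist": [twist, ...]}. A call has exactly 8 rows; each row is the pose to reach, as a shift and turn from the pose commanded when the call began; what a row does not reach only later rows make up. A row lasts 1/8 s, in which the tool goes at most 62.5 mm and 10.7 degrees, less where a joint would pass 70% of its speed; a pose out of reach is approached as far as the arm can. A call with a gripper value outside its range is refused whole. The fingers move at their own pace and stop on an object; "squeeze" is the grip in N (left out, the last holds). Time passes only in rows, so rows that repeat a pose let the fingers close, or fill a call up. It gives the time, the measured TCP pose, the force, the opening and the grip force at its end, in the units of the state.
- env.get_state(): the state, without advancing time (a new reading comes with each control period).
- env.read_camera(name): name is "side" or "top" or "wrist"; returns a dict with "image" (384x512x3 uint8, red, green, blue), "z_map" (384x512 float32, m along the optical axis (not along the pixel's ray), 0 where there is no reading), "fovy" (degrees; the focal length in pixels is half the picture's height over the tangent of half this angle, whatever the lens; pixels are square), "cx", "cy" (the principal point, pixels), "cam_to_world" (4x4, takes a point from camera to world coordinates). Camera axes: x right, y up, looking along -z (the intrinsics and any distortion apply to the point x, -y, -z); pixel columns grow to the right and rows downward; lengths in m; the calibration is good to about 2 mm. A picture is of the moment at which its call begins.
- env.hand_in(): hands the job in; it is judged then, once.
The state is a dict: "clock": time; "joint_pos": joint angles; "qvel": joint speeds; "tau": joint torques, N m; "tcp_pos": TCP position; "orientation": TCP orientation; "wrist_force": force on the tool from outside, world axes, zero at the start; "ft_torque": the same for the moment, N m; "finger_gap": finger opening in m; "grip_force": force on a finger pad.
Only numpy, scipy, OpenCV 4.12 (cv2) and the standard library are available. Lean on these libraries where they do the work, as an engineer would, in place of code of your own. Each camera call takes 0.05 s, during which the arm holds its last target. There are 200 camera calls.

## Working session

There is one attempt and no reset: what is moved stays moved. The work goes in short steps, Python scripts to look and compute and a tool call to move; the robot and the scene stay as the last step left them, time stands still between calls to the robot, and variables do not carry over. Pictures are saved under pics/ and viewed, at most 10 in all, crops included, and the job is handed in when it is done.

Besides the shell and the picture viewer there is one more tool, called as name(argument=value, ...) on one line, values as JSON. jog_arm: Moves the arm, as the interface text tells. Its arguments: {"type":"object","properties":{"gripper":{"type":"array"},"offset":{"type":"array"},"twist":{"type":"array"},"squeeze":{"type":"number"}},"required":["gripper","offset","twist"]}

```bash
mkdir -p pics
cat > h.py <<'E'
from workcell import env
import numpy as np, cv2
def cam(n):
    c=env.read_camera(n); c['f']=192/np.tan(np.radians(c['fovy'])/2); return c
def px(c,u,v,d=None,z=None):
    M=np.array(c['cam_to_world']); r=np.array([(u-c['cx'])/c['f'],-(v-c['cy'])/c['f'],-1.])
    if z is not None:
        w=M[:3,:3]@r; d=(z-M[2,3])/w[2]
    elif d is None: d=c['z_map'][int(v),int(u)]
    return M[:3,:3]@(r*d)+M[:3,3]
def cloud(c):
    v,u=np.mgrid[:384,:512]; d=c['z_map']; M=np.array(c['cam_to_world'])
    p=np.stack([(u-c['cx'])/c['f']*d,-(v-c['cy'])/c['f']*d,-d],-1)
    return p@M[:3,:3].T+M[:3,3]
def save(c,name,box=None,s=1):
    im=c['image'][...,::-1]
    if box: im=im[box[1]:box[3],box[0]:box[2]]
    cv2.imwrite('pics/'+name,cv2.resize(im,None,fx=s,fy=s,interpolation=cv2.INTER_CUBIC))
E
python3 - <<'E'
from h import *
a=cam('top');b=cam('side')
for c in(a,b): print({k:c[k] for k in c if k not in('image','z_map')})
im=np.vstack([a['image'],b['image']])[...,::-1]
cv2.imwrite('pics/a.png',cv2.resize(a['image'][...,::-1],(800,600)))
cv2.imwrite('pics/b.png',cv2.resize(b['image'][...,::-1],(800,600)))
print(env.get_state())
E
```

```text
{'fovy': 47.49422898912364, 'cx': 255.54344527595694, 'cy': 196.7001433732712, 'cam_to_world': array([[ 0.02843663,  0.99608253, -0.08373137,  0.33517026],
       [-0.99922723,  0.03060013,  0.02466931,  0.03599086],
       [ 0.02713486,  0.08296516,  0.99618296,  1.43138192],
       [ 0.        ,  0.        ,  0.        ,  1.        ]]), 'f': np.float64(436.41281196771575)}
{'fovy': 50.99782549767463, 'cx': 251.68149311270128, 'cy': 187.41554706322688, 'cam_to_world': array([[ 9.99798479e-01,  8.57398270e-03, -1.81517964e-02,
         4.23800056e-01],
       [-2.00741823e-02,  4.19449256e-01, -9.07556802e-01,
        -1.05143078e+00],
       [-1.67618824e-04,  9.07738293e-01,  4.19536844e-01,
         5.74496423e-01],
       [ 0.00000000e+00,  0.00000000e+00,  0.00000000e+00,
         1.00000000e+00]]), 'f': np.float64(402.5560298272214)}
{'clock': 0.1, 'joint_pos': array([1.18540920e+00, 3.13935055e-01, 4.51013443e-02, 1.30361296e+00,
       2.40340867e-06, 1.43119284e+00]), 'qvel': array([-0.0020442 , -0.00142839,  0.00456241, -0.00015695, -0.00108222,
       -0.00019308]), 'tau': array([ 3.61070473e-03, -4.81725383e+01,  2.99243778e+01,  1.27385659e-02,
       -7.50637423e-05,  2.35513829e-05]), 'tcp_pos': array([0.13974433, 0.55728982, 0.23049608]), 'orientation': array([-2.15285941e-04,  1.22582686e-01,  9.92457961e-01, -7.96596286e-04]), 'wrist_force': array([-0.0701623 ,  0.01838677,  0.21282387]), 'ft_torque': array([-0.02337711,  0.0293075 ,  0.00259665]), 'grip_force': 0.0, 'finger_gap': 0.08549627525527423}
```

View pics/a.png

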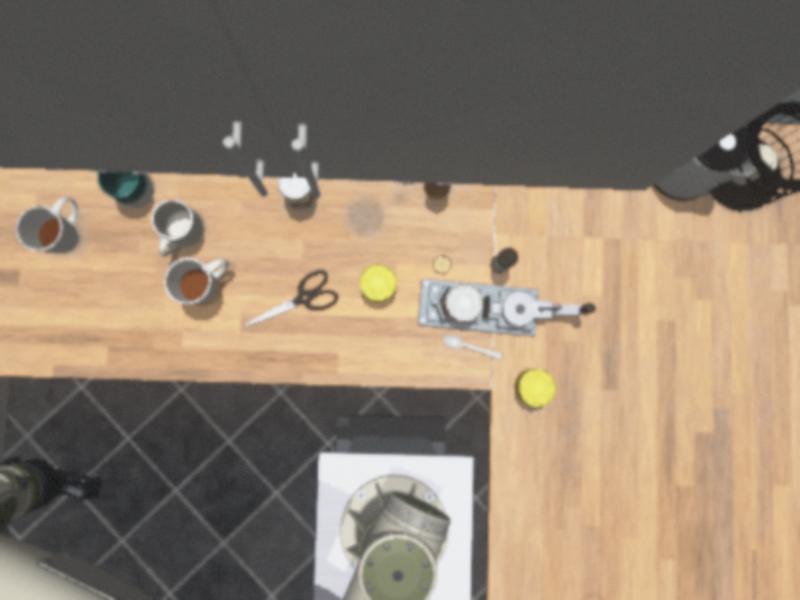

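View pics/b.png

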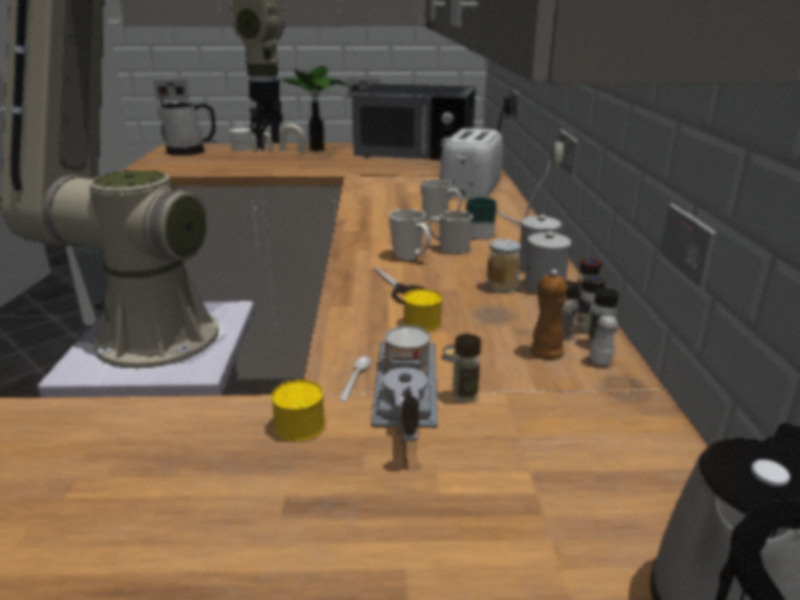

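Top view (800x600): vice with ratchet head near (520,309), tin (463,303), and knob (588,308). The bar points right (world -y). The side view shows the knob in front at (410,412).

Run:
```python
from h import *
a=cam('top'); save(a,'c.png',(260,165,400,235),5.7)
b=cam('side'); save(b,'d.png',(225,190,325,300),5.4)
P=cloud(a); 
for n,(u0,v0,u1,v1) in dict(all=(262,170,400,225)).items():
    q=P[v0:v1,u0:u1].reshape(-1,3)
    for lo,hi in((.003,.016),(.02,.033),(.048,.054),(.054,.066),(.066,.09),(.09,.12)):
        s=q[(q[:,2]>lo)&(q[:,2]<hi)]; print(lo,len(s),s.min(0) if len(s) else'',s.max(0) if len(s) else'',s.mean(0) if len(s) else'')
for u,v in ((520,309),(560,310),(588,308),(463,303),(545,300)): print(u,v,px(a,u*.64,v*.64))
```

```text
0.003 1890 [ 0.36841564 -0.47496466  0.00300316] [ 0.55859883 -0.01907028  0.01595483] [ 0.45866405 -0.21734752  0.00714468]
0.02 390 [ 0.41534133 -0.27960882  0.0200196 ] [ 0.54589408 -0.0555417   0.03291955] [ 0.45911017 -0.17307619  0.02678798]
0.048 219 [ 0.42878201 -0.38106783  0.04817445] [ 0.5364761  -0.06276089  0.05398171] [ 0.46137621 -0.20927455  0.05204446]
0.054 756 [ 0.42523647 -0.36920533  0.05401093] [ 0.54248247 -0.07540722  0.06599706] [ 0.46086121 -0.20982084  0.05969177]
0.066 225 [ 0.43015366 -0.36996879  0.06601256] [ 0.54061978 -0.08987091  0.08886434] [ 0.46831264 -0.15310378  0.0698486 ]
0.09 57 [ 0.44823887 -0.37975836  0.09001127] [ 0.53700854 -0.19800758  0.11786606] [ 0.47175502 -0.33830224  0.10409333]
520 309 [ 0.45407964 -0.24168238  0.06585513]
560 310 [ 0.45579844 -0.32677403  0.05148398]
588 308 [ 0.45687623 -0.36847439  0.1037853 ]
463 303 [ 0.46304052 -0.12649526  0.06197497]
545 300 [ 0.47473836 -0.29422167  0.05772705]
```

View pics/c.png

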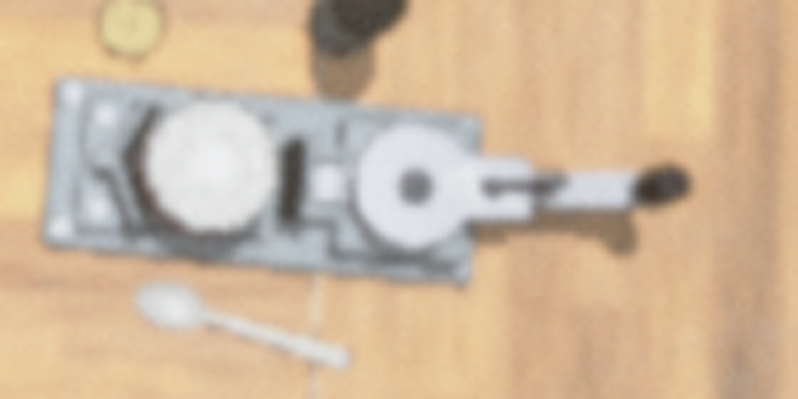

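View pics/d.png

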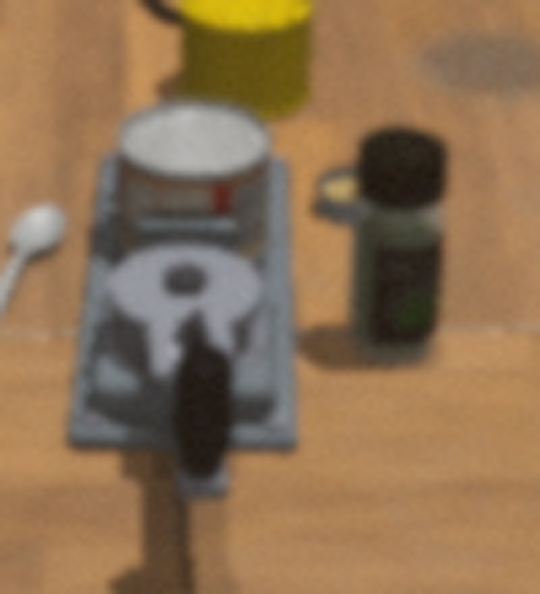

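Crop c: head centre (415,186), fin about (545,184), knob top (668,184), bed corners (58,80), (480,118), (465,283), (45,243).

Run:
```python
from h import *
a=cam('top')
f=lambda x,y,z: px(a,260+x/5.7,165+y/5.7,z=z)
c=[f(x,y,.01) for x,y in((58,80),(480,118),(465,283),(45,243))]
print(np.round(c,4)); m=np.mean(c,0); d=(c[0]+c[3]-c[1]-c[2]); d/=np.linalg.norm(d); print(m,d,'ang',np.degrees(np.arctan2(-d[0],d[1])))
for n,x,y,z in(('axis',415,186,.066),('axis.056',415,186,.056),('knob',668,184,.108),('fin',548,184,.086),('finpiv',490,187,.062),('barend',634,190,.056),('tin',213,165,.058)): print(n,np.round(f(x,y,z),4))
P=cloud(a); k=P[190:205,360:385].reshape(-1,3); k=k[(k[:,2]>.095)]; print('knob cloud',k.mean(0),len(k),k.min(0),k.max(0))
k=P[185:210,338:362].reshape(-1,3); k=k[(k[:,2]>.066)]; print('fin cloud',np.round(k,3))
```

```text
[[ 0.5143 -0.0456  0.01  ]
 [ 0.5    -0.2903  0.01  ]
 [ 0.4043 -0.2827  0.01  ]
 [ 0.4201 -0.0406  0.01  ]]
[ 0.45966371 -0.16477605  0.01      ] [6.17005125e-02 9.98094708e-01 4.55245809e-16] ang -3.5374258539827723
axis [ 0.4545 -0.2417  0.066 ]
axis.056 [ 0.4553 -0.2437  0.056 ]
knob [ 0.4561 -0.3699  0.108 ]
fin [ 0.4561 -0.3106  0.086 ]
finpiv [ 0.4556 -0.2844  0.062 ]
barend [ 0.4569 -0.3667  0.056 ]
tin [ 0.4634 -0.1303  0.058 ]
knob cloud [ 0.45212655 -0.35000522  0.17044965] 42 [ 0.33517026 -0.37885878  0.09624806] [0.46672397 0.03599086 1.43138192]
fin cloud [[ 0.335  0.036  1.431]
 [ 0.461 -0.306  0.077]
 [ 0.46  -0.307  0.086]
 [ 0.46  -0.311  0.084]
 [ 0.46  -0.312  0.091]
 [ 0.46  -0.316  0.086]
 [ 0.46  -0.319  0.087]
 [ 0.458 -0.28   0.066]
 [ 0.458 -0.295  0.069]
 [ 0.458 -0.305  0.071]
 [ 0.457 -0.306  0.078]
 [ 0.457 -0.308  0.083]
 [ 0.457 -0.311  0.084]
 [ 0.457 -0.314  0.085]
 [ 0.457 -0.316  0.087]
 [ 0.455 -0.302  0.067]
 [ 0.335  0.036  1.431]]
```

jog_arm(gripper=[1, 1, 1, 1, 1, 1, 1, 1], offset=[[5, -3.8, 0], [10, -7.3, 0], [15, -10.8, 0], [19, -15.8, 0], [22, -20.8, 0], [24.5, -26.3, 0], [26.5, -32.3, 0], [28, -38.3, 0]], twist=[-10, -20, -30, -40, -50, -60, -70, -80])

```text
clock: 1.25
tcp_pos: [0.4206, 0.173, 0.2314]
orientation: [0.0, 0.734, 0.679, 0.0]
wrist_force: [0.7, 0.4, -0.3]
finger_gap: 0.0856
grip_force: 0.0
```

jog_arm(gripper=[0.5, 0.5, 0.5, 0.5, 0.5, 0.5, 0.5, 0.5], offset=[[0.5, -6, 0], [1, -12, 0], [1.5, -18, 0], [2, -24, 0], [2.5, -30, 0], [3, -36, 0], [3.5, -42.5, 0], [3.8, -48.5, -2]], twist=[0, 0, 0, 0, 0, 0, 0, 0])

```text
clock: 2.25
tcp_pos: [0.4585, -0.3099, 0.2135]
orientation: [0.002, 0.732, 0.681, 0.0]
wrist_force: [0.7, 0.0, 0.7]
finger_gap: 0.0426
grip_force: 0.0
```

Run:
```python
from h import *
w=cam('wrist'); save(w,'e.png',None,1.55); np.save('w.npy',w,allow_pickle=True)
s=env.get_state(); print(s['clock'],s['tcp_pos'],s['orientation'],s['finger_gap'],s['wrist_force'])
P=cloud(w).reshape(-1,3); P=P[w['z_map'].ravel()>0]
def r(n,lo,hi,y0,y1):
    q=P[(P[:,2]>lo)&(P[:,2]<hi)&(P[:,1]>y0)&(P[:,1]<y1)&(abs(P[:,0]-.456)<.06)]; print(n,len(q),np.round(q.min(0),4) if len(q) else'',np.round(q.max(0),4) if len(q) else'',np.round(np.median(q,0),4) if len(q) else '')
r('knobtop',.1,.115,-.41,-.33); r('fin',.078,.092,-.335,-.29); r('bar',.05,.06,-.36,-.32);r('head',.062,.07,-.29,-.2)
```

```text
2.3 [ 0.45770895 -0.31610805  0.20926141] [ 0.00139983  0.73363652  0.67953898 -0.00150413] 0.04248111171685128 [ 1.84657506 -6.1685854  -1.18729074]
knobtop 435 [ 0.4487 -0.3792  0.1002] [ 0.4697 -0.3589  0.1095] [ 0.459  -0.3676  0.1069]
fin 116 [ 0.4567 -0.3195  0.0781] [ 0.4629 -0.304   0.0866] [ 0.4598 -0.3111  0.085 ]
bar 663 [ 0.4484 -0.3598  0.0522] [ 0.4685 -0.3202  0.0576] [ 0.4582 -0.3409  0.0554]
head 94 [ 0.4519 -0.289   0.062 ] [ 0.4636 -0.2342  0.0643] [ 0.4584 -0.2821  0.0627]
```

View pics/e.png

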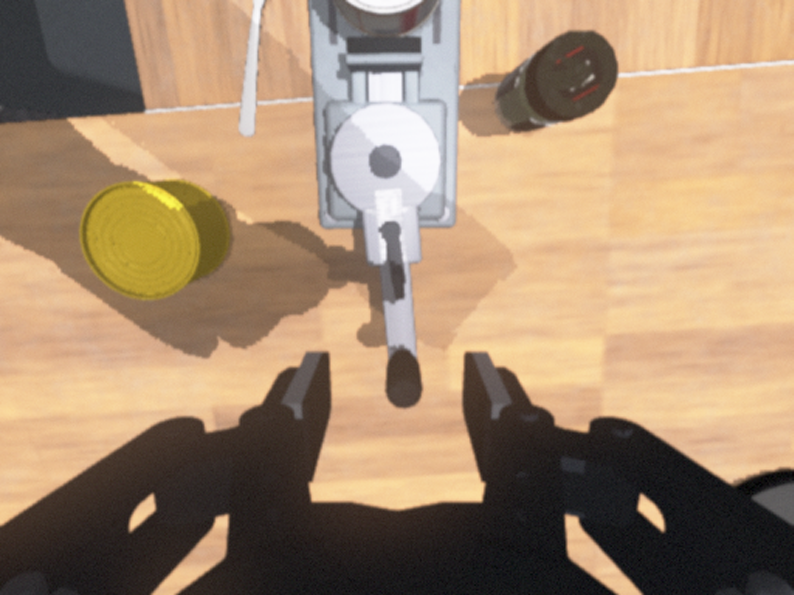

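Wrist view: fin at about (395,275), nearly in line with the bar. Knob at (403,378), head (385,160). Nothing is near the fingers' path, so I'm lowering them to straddle the fin.

jog_arm(gripper=[0.5, 0.5, 0.5, 0.5, 0.5, 0.5, 0.5, 0.5], offset=[[0.2, -0.1, -3], [0.2, -0.1, -7], [0.2, -0.1, -11], [0.2, -0.1, -13.5], [0.2, -0.1, -14.5], [-0.4, -0.1, -14.5], [-1.0, -0.1, -14.5], [-1.4, -0.1, -14.5]], twist=[0, 0, 0, 0, 0, 0, 0, 0])

```text
clock: 3.3
tcp_pos: [0.4438, -0.3085, 0.0685]
orientation: [0.001, 0.732, 0.681, 0.0]
wrist_force: [0.6, -0.1, -0.1]
finger_gap: 0.0428
grip_force: 0.0
```

jog_arm(gripper=[0.5, 0.5, 0.5, 0.5, 0.5, 0.5, 0.5, 0.5], offset=[[-0.2, 0, 0], [-0.4, 0, 0], [-0.6, 0, 0], [-0.8, 0, 0], [-0.9, 0, 0], [-1.0, 0, 0], [-1.0, 0, 0], [-1.0, 0, 0]], twist=[0, 0, 0, 0, 0, 0, 0, 0])

```text
clock: 4.3
tcp_pos: [0.4337, -0.3079, 0.0673]
orientation: [-0.0, 0.732, 0.681, 0.0]
wrist_force: [-0.1, -0.4, -0.6]
finger_gap: 0.0426
grip_force: 0.2
```

```bash
cat > lv.py <<'E'
from h import *
import sys
w=cam('wrist')
s=env.get_state(); print(s['clock'],s['tcp_pos'],s['finger_gap'],s['wrist_force'])
save(w,sys.argv[1],None,1.2)
E
python3 lv.py f.png
```

```text
4.35 [ 0.43371953 -0.30790523  0.06731166] 0.04252681647284603 [ 0.24420185 -0.06208396 -0.06858471]
```

View pics/f.png

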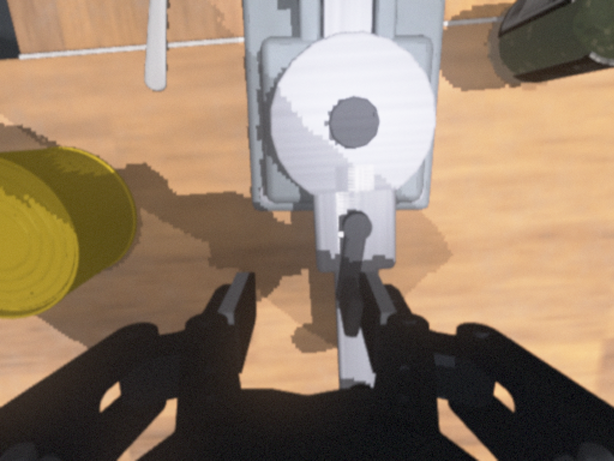

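The right pad touches the fin at (350,310), which has just moved left of the bar line. I'll push a little more.

jog_arm(gripper=[0.5, 0.5, 0.5, 0.5, 0.5, 0.5, 0.5, 0.5], offset=[[-0.1, 0, 0], [-0.2, 0, 0], [-0.3, 0, 0], [-0.4, 0, 0], [-0.5, 0, 0], [-0.5, 0, 0], [-0.5, 0, 0], [-0.5, 0, 0]], twist=[0, 0, 0, 0, 0, 0, 0, 0])

```text
clock: 5.35
tcp_pos: [0.4287, -0.308, 0.0673]
orientation: [0.0, 0.732, 0.681, -0.0]
wrist_force: [0.3, 0.5, 1.3]
finger_gap: 0.0428
grip_force: 0.0
```

```bash
python3 lv.py g.png
```

```text
5.4 [ 0.42873984 -0.30798995  0.06733212] 0.04264006928342875 [-0.30943765 -0.23325003  0.70373896]
```

View pics/g.png

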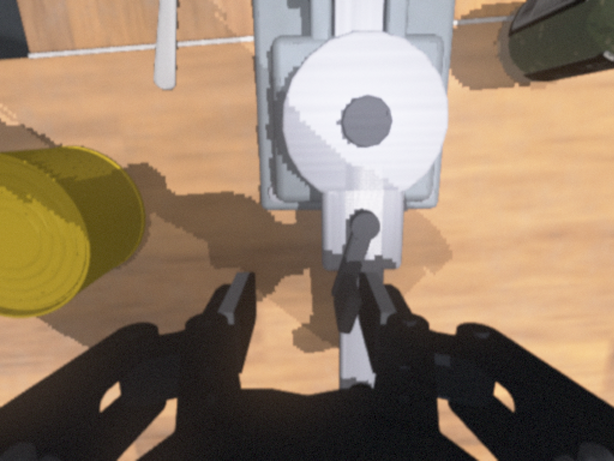

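The fin is at (345,320), now clearly left of the bar axis. I'll measure its angle.

```bash
cat > ang.py <<'E'
from h import *
w=cam('wrist'); P=cloud(w); ok=w['z_map']>0
def sel(lo,hi,r0,r1,A,col=None):
    m=ok&(P[...,2]>lo)&(P[...,2]<hi)&(abs(P[...,0]-A[0])<.12)
    R=np.hypot(P[...,0]-A[0],P[...,1]-A[1]); return P[m&(R>r0)&(R<r1)&(P[...,1]<A[1])]
A=np.array([.4570,-.2405])
# axis from dark disc centre at head
h=sel(.058,.072,0,.03,np.array([.457,-.25])); 
b=sel(.050,.0575,.045,.115,A); f=sel(.078,.09,.055,.085,A); k=sel(.1,.112,.11,.15,A)
for n,q in(('bar',b),('fin',f),('knob',k)):
    if len(q): print(n,len(q),np.round(np.median(q,0),4),np.round(q.min(0),4),np.round(q.max(0),4))
s=env.get_state(); print(s['clock'],s['tcp_pos'],s['wrist_force'])
E
python3 ang.py; python3 -c "
from h import *
w=cam('wrist'); print('axis',px(w,366/1.2,121/1.2),px(w,366/1.2,121/1.2,z=.066)); print('pin',px(w,365/1.2,225/1.2)); print('fin tip',px(w,345/1.2,325/1.2),px(w,350/1.2,290/1.2)); print('bar',px(w,357/1.2,383/1.2), px(w,353/1.2,350/1.2))"
```

```text
bar 2505 [ 0.4511 -0.2988  0.0554] [ 0.4362 -0.3554  0.0502] [ 0.4726 -0.2814  0.0574]
fin 1443 [ 0.4448 -0.303   0.0847] [ 0.3946 -0.3196  0.078 ] [ 0.4642 -0.2937  0.09  ]
5.45 [ 0.42875983 -0.30797831  0.06734652] [0.33662486 0.69574029 0.02626073]
axis [ 0.45665728 -0.24052589  0.06166087] [ 0.45597741 -0.24055838  0.066     ]
pin [ 0.45495938 -0.28192468  0.06226202]
fin tip [ 0.44289284 -0.31391683  0.08565904] [ 0.44598677 -0.30290439  0.07894046]
bar [ 0.44958877 -0.36308551  0.05625713] [ 0.44840039 -0.34503887  0.05560662]
```

Fin is at +0.27 rad relative to the bar, which is tighten, and the handle is near 0. Backing off the fin and moving over to the knob.

jog_arm(gripper=[0.5, 0.5, 0.5, 0.5, 0.5, 0.5, 0.5, 0.5], offset=[[0.8, 0, 0], [0.8, 0, 0], [0.8, 0, 3], [0.8, 0, 7], [1.2, -2, 9], [1.9, -6.2, 9], [1.9, -6.2, 9], [1.9, -6.2, 9]], twist=[0, 0, 0, 0, 0, 0, 0, 0])

```text
clock: 6.5
tcp_pos: [0.4473, -0.3693, 0.1567]
orientation: [-0.001, 0.732, 0.681, 0.0]
wrist_force: [-0.6, 0.4, 0.3]
finger_gap: 0.0426
grip_force: 0.0
```

```bash
python3 ang.py
python3 - <<'E'
from h import *
a=cam('top');P=cloud(a);m=(a['z_map']>0)&(abs(P[...,2]-.104)<.008)&(abs(P[...,0]-.45)<.05)&(abs(P[...,1]+.37)<.03)
print('knob top',P[m].mean(0) if m.any() else 0)
w=cam('wrist');P=cloud(w);m=(w['z_map']>0)&(abs(P[...,2]-.08)<.009)&(abs(P[...,0]-.445)<.03)&(abs(P[...,1]+.312)<.02)
q=P[m];print('fin',len(q),np.median(q,0) if len(q) else'',q.min(0),q.max(0))
m=(w['z_map']>0)&(abs(P[...,2]-.106)<.004)&(abs(P[...,0]-.445)<.03)&(abs(P[...,1]+.37)<.02)
q=P[m];print('knob w',len(q),(q.min(0)+q.max(0))/2 if len(q) else'')
E
```

```text
bar 2471 [ 0.455  -0.3154  0.0553] [ 0.4362 -0.3553  0.051 ] [ 0.4728 -0.2811  0.0575]
fin 199 [ 0.4448 -0.3102  0.0851] [ 0.4403 -0.3176  0.0817] [ 0.4495 -0.303   0.0869]
knob 784 [ 0.4507 -0.3682  0.107 ] [ 0.4402 -0.3803  0.1001] [ 0.4613 -0.3591  0.1093]
6.55 [ 0.44725363 -0.36888819  0.15679322] [-0.17038779  0.28018663  0.6463325 ]
knob top [ 0.45082602 -0.37030155  0.10663913]
fin 200 [ 0.44482865 -0.31032478  0.08502409] [ 0.44039003 -0.31781997  0.07320794] [ 0.44947818 -0.30265434  0.08704519]
knob w 744 [ 0.45072397 -0.36928827  0.10568857]
```

jog_arm(gripper=[0.5, 0.5, 0.5, 0.5, 0.5, 0.3, 0.3, 0.3], offset=[[0.35, -0.1, 0], [0.35, -0.1, -3], [0.35, -0.1, -6], [0.35, -0.1, -8.6], [0.35, -0.1, -8.6], [0.35, -0.1, -8.6], [0.35, -0.1, -8.6], [0.35, -0.1, -8.6]], twist=[0, 0, 0, 0, 0, 0, 0, 0])

```text
clock: 7.65
tcp_pos: [0.4518, -0.3715, 0.0725]
orientation: [0.001, 0.732, 0.681, 0.0]
wrist_force: [-0.2, -0.2, -0.5]
finger_gap: 0.0254
grip_force: 0.0
```

jog_arm(gripper=[0.3, 0.3, 0.3, 0.3, 0.3, 0.3, 0.3, 0.3], offset=[[0.6, 0, 0], [1.25, 0, 0], [1.9, 0.06, 0], [2.55, 0.13, 0], [3.8, 0.4, 0], [5.05, 0.77, 0], [6.25, 1.3, 0], [6.25, 1.3, 0]], twist=[3, 6, 9, 11, 17, 22, 28, 28])

```text
clock: 8.65
tcp_pos: [0.5146, -0.3577, 0.0715]
orientation: [0.0, 0.545, 0.838, 0.0]
wrist_force: [0.2, -0.3, 0.6]
finger_gap: 0.0255
grip_force: 0.0
```

Run:
```python
from h import *
s=env.get_state(); print(s['clock'],s['tcp_pos'],s['finger_gap'],s['wrist_force'])
w=cam('wrist'); save(w,'i.png',None,1.2)
```

```text
8.65 [ 0.5146376  -0.3576901   0.07151411] 0.025539580373875662 [ 0.19813935 -0.34000038  0.58765566]
```

View pics/i.png

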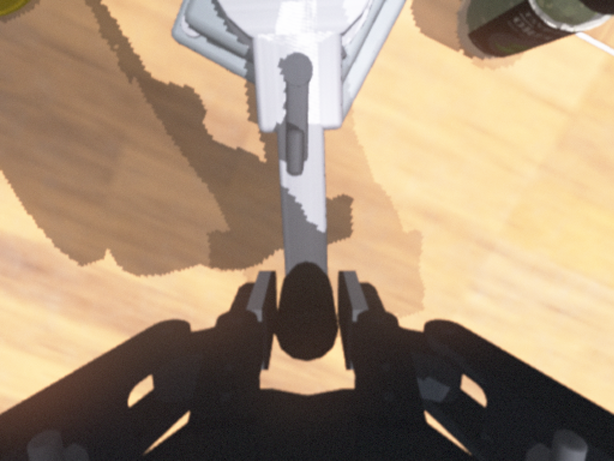

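The knob is caged at (305,310) and the lever fin at (293,145) is still on the tighten side. Now the clockwise stroke, watching the force.

jog_arm(gripper=[0.3, 0.3, 0.3, 0.3, 0.3, 0.3, 0.3, 0.3], offset=[[-0.3, -0.14, 0], [-0.6, -0.28, 0], [-0.9, -0.4, 0], [-1.2, -0.53, 0], [-1.5, -0.64, 0], [-1.8, -0.74, 0], [-2.1, -0.83, 0], [-2.44, -0.92, 0]], twist=[-1.4, -2.9, -4.3, -5.7, -7.2, -8.6, -10, -11.5])

```text
clock: 9.7
tcp_pos: [0.4891, -0.3673, 0.0714]
orientation: [0.0, 0.627, 0.779, -0.0]
wrist_force: [1.0, 1.2, 0.8]
finger_gap: 0.0256
grip_force: 0.2
```

jog_arm(gripper=[0.3, 0.3, 0.3, 0.3, 0.3, 0.3, 0.3, 0.3], offset=[[-0.31, -0.08, 0], [-0.63, -0.15, 0], [-0.95, -0.21, 0], [-1.27, -0.27, 0], [-1.59, -0.32, 0], [-1.91, -0.36, 0], [-2.23, -0.39, 0], [-2.56, -0.42, 0]], twist=[-1.4, -2.9, -4.3, -5.7, -7.2, -8.6, -10, -11.5])

```text
clock: 10.7
tcp_pos: [0.4648, -0.371, 0.0713]
orientation: [0.001, 0.702, 0.712, 0.001]
wrist_force: [6.4, 2.1, -2.0]
finger_gap: 0.0256
grip_force: 3.1
```

jog_arm(gripper=[0.3, 0.3, 0.3, 0.3, 0.3, 0.3, 0.3, 0.3], offset=[[-0.2, 0, 0], [-0.4, -0.01, 0], [-0.6, -0.02, 0], [-0.8, -0.02, 0], [-1.0, -0.02, 0], [-1.2, -0.01, 0], [-1.3, -0.01, 0], [-1.3, -0.01, 0]], twist=[-0.9, -1.8, -2.7, -3.6, -4.5, -5.4, -5.7, -5.7])

```text
clock: 11.7
tcp_pos: [0.4518, -0.3712, 0.0714]
orientation: [0.001, 0.736, 0.677, 0.001]
wrist_force: [6.7, 1.8, -2.6]
finger_gap: 0.0257
grip_force: 2.7
```

jog_arm(gripper=[0.3, 0.3, 0.3, 0.3, 0.3, 0.3, 0.3, 0.3], offset=[[-0.2, 0.01, 0], [-0.4, 0.02, 0], [-0.6, 0.03, 0], [-0.8, 0.05, 0], [-1.0, 0.08, 0], [-1.2, 0.11, 0], [-1.29, 0.12, 0], [-1.29, 0.12, 0]], twist=[-0.9, -1.8, -2.7, -3.6, -4.5, -5.4, -5.7, -5.7])

```text
clock: 12.7
tcp_pos: [0.4389, -0.37, 0.0713]
orientation: [0.001, 0.769, 0.64, 0.001]
wrist_force: [6.1, 1.9, -2.5]
finger_gap: 0.0256
grip_force: 2.7
```

Run:
```python
from h import *
for i in range(3):
    a=cam('top'); print(env.get_state()['wrist_force'])
save(a,'j.png',(262,170,362,225),7.5)
```

```text
[ 5.25935822  2.02033864 -1.88187241]
[ 5.62579944  2.13673989 -3.2041472 ]
[ 6.52226748  1.1117852  -3.10705256]
```

View pics/j.png

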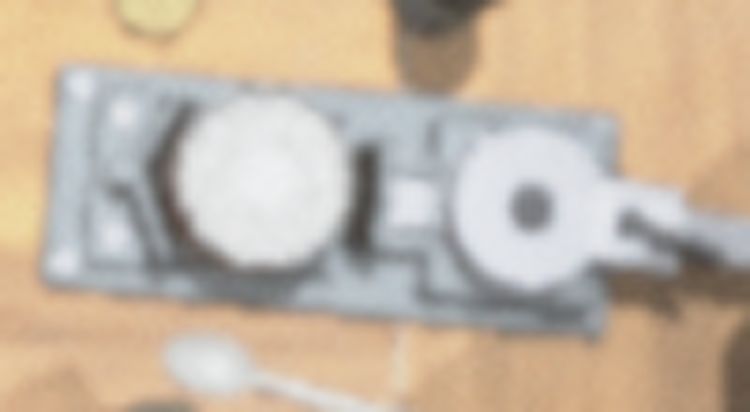

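Tin centre is at (262,180), with the jaw plate at (362,205) close against it and the V at the left. I'll use small steps from here.

jog_arm(gripper=[0.3, 0.3, 0.3, 0.3, 0.3, 0.3, 0.3, 0.3], offset=[[-0.13, 0.02, 0], [-0.26, 0.04, 0], [-0.39, 0.06, 0], [-0.52, 0.08, 0], [-0.64, 0.1, 0], [-0.64, 0.1, 0], [-0.64, 0.1, 0], [-0.64, 0.1, 0]], twist=[-0.6, -1.2, -1.8, -2.4, -2.9, -2.9, -2.9, -2.9])

```text
clock: 13.85
tcp_pos: [0.4325, -0.369, 0.0714]
orientation: [0.001, 0.785, 0.62, 0.001]
wrist_force: [5.4, 2.8, -2.3]
finger_gap: 0.0259
grip_force: 2.6
```

```bash
cat > fr.py <<'E'
from h import *
F=[]
for i in range(6): env.read_camera('top'); F.append(env.get_state()['wrist_force'])
F=np.array(F); p=env.get_state()['tcp_pos']; f=F.mean(0)
r=p[:2]-[.4567,-.2405]; r/=np.linalg.norm(r); t=np.array([-r[1],r[0]])
phi=np.arctan2(-r[0],-r[1]); print(env.get_state()['clock'],p,'phi',phi,'Ft',f[:2]@t,'Fr',f[:2]@r,'sd',F.std(0),f)
E
python3 fr.py
```

```text
14.15 [ 0.43250626 -0.36894679  0.07135495] phi 0.18617486153395166 Ft 5.5931489171251085 Fr -3.0938116797905195 sd [0.36094677 0.52737868 0.25145513] [ 6.0691646   2.00505026 -2.18156953]
```

jog_arm(gripper=[0.3, 0.3, 0.3, 0.3, 0.3, 0.3, 0.3, 0.3], offset=[[-0.13, 0.03, 0], [-0.26, 0.05, 0], [-0.39, 0.08, 0], [-0.52, 0.11, 0], [-0.64, 0.14, 0], [-0.64, 0.14, 0], [-0.64, 0.14, 0], [-0.64, 0.14, 0]], twist=[-0.6, -1.2, -1.8, -2.4, -2.9, -2.9, -2.9, -2.9])

```text
clock: 15.15
tcp_pos: [0.4261, -0.3677, 0.0714]
orientation: [0.001, 0.8, 0.6, 0.001]
wrist_force: [5.4, 1.9, -1.6]
finger_gap: 0.025
grip_force: 2.5
```

```bash
python3 fr.py
```

```text
15.45 [ 0.42614618 -0.36774878  0.07145052] phi 0.23564981753367795 Ft 5.088400333291805 Fr -2.484442386262068 sd [0.35632434 0.52725315 0.36119417] [ 5.52782627  1.22776571 -2.42992664]
```

jog_arm(gripper=[0.3, 0.3, 0.3, 0.3, 0.3, 0.3, 0.3, 0.3], offset=[[-0.13, 0.03, 0], [-0.26, 0.07, 0], [-0.39, 0.1, 0], [-0.52, 0.14, 0], [-0.63, 0.17, 0], [-0.63, 0.17, 0], [-0.63, 0.17, 0], [-0.63, 0.17, 0]], twist=[-0.6, -1.2, -1.8, -2.4, -2.9, -2.9, -2.9, -2.9])

```text
clock: 16.45
tcp_pos: [0.4199, -0.3662, 0.0715]
orientation: [0.001, 0.815, 0.579, 0.001]
wrist_force: [5.9, 0.7, -1.6]
finger_gap: 0.0256
grip_force: 2.5
```

```bash
python3 fr.py
```

```text
16.75 [ 0.41994792 -0.36618846  0.07152391] phi 0.28447545584104006 Ft 5.532453283038494 Fr -3.450547581648618 sd [0.30581709 0.34706652 0.39932871] [ 6.27850853  1.75916133 -2.02970188]
```

jog_arm(gripper=[0.3, 0.3, 0.3, 0.3, 0.3, 0.3, 0.3, 0.3], offset=[[-0.13, 0.04, 0], [-0.26, 0.08, 0], [-0.39, 0.12, 0], [-0.52, 0.16, 0], [-0.62, 0.2, 0], [-0.62, 0.2, 0], [-0.62, 0.2, 0], [-0.62, 0.2, 0]], twist=[-0.6, -1.2, -1.8, -2.4, -2.9, -2.9, -2.9, -2.9])

```text
clock: 17.75
tcp_pos: [0.4138, -0.3644, 0.0716]
orientation: [0.001, 0.829, 0.559, 0.001]
wrist_force: [6.1, 0.8, -2.2]
finger_gap: 0.0257
grip_force: 2.6
```

```bash
python3 fr.py
```

```text
18.05 [ 0.41384603 -0.36435351  0.07158964] phi 0.33311165976123147 Ft 5.598478749569254 Fr -3.177431717022696 sd [0.60021298 0.4695337  0.44851017] [ 6.32970051  1.17214677 -2.31398885]
```

jog_arm(gripper=[0.3, 0.3, 0.3, 0.3, 0.3, 0.3, 0.3, 0.3], offset=[[-0.12, 0.05, 0], [-0.24, 0.09, 0], [-0.36, 0.14, 0], [-0.48, 0.19, 0], [-0.6, 0.24, 0], [-0.6, 0.24, 0], [-0.6, 0.24, 0], [-0.6, 0.24, 0]], twist=[-0.6, -1.2, -1.8, -2.4, -2.9, -2.9, -2.9, -2.9])

```text
clock: 19.05
tcp_pos: [0.4078, -0.3621, 0.0716]
orientation: [0.001, 0.843, 0.537, 0.001]
wrist_force: [5.6, 1.5, -1.9]
finger_gap: 0.0257
grip_force: 2.6
```

```bash
python3 fr.py
```

```text
19.35 [ 0.40782725 -0.36212346  0.07161412] phi 0.3820885940360836 Ft 5.139966997314346 Fr -3.0356884592149447 sd [0.37573734 0.58062173 0.47422793] [ 5.90119779  0.90029431 -2.47707466]
```

jog_arm(gripper=[0.3, 0.3, 0.3, 0.3, 0.3, 0.3, 0.3, 0.3], offset=[[-0.12, 0.05, 0], [-0.24, 0.1, 0], [-0.36, 0.16, 0], [-0.48, 0.21, 0], [-0.6, 0.26, 0], [-0.6, 0.26, 0], [-0.6, 0.26, 0], [-0.6, 0.26, 0]], twist=[-0.6, -1.2, -1.8, -2.4, -2.9, -2.9, -2.9, -2.9])

```text
clock: 20.35
tcp_pos: [0.402, -0.3597, 0.0717]
orientation: [0.001, 0.857, 0.516, 0.001]
wrist_force: [7.0, 0.4, -2.6]
finger_gap: 0.0256
grip_force: 2.7
```

```bash
python3 fr.py; python3 -c "
from h import *
save(cam('top'),'k.png',(262,170,362,225),7.5)"
```

```text
20.65 [ 0.40195178 -0.35965829  0.07167461] phi 0.43069121129264115 Ft 5.536665935745926 Fr -2.948406327107078 sd [0.38970802 0.66511151 0.58482431] [ 6.2619998   0.36759772 -2.47212758]
```

View pics/k.png

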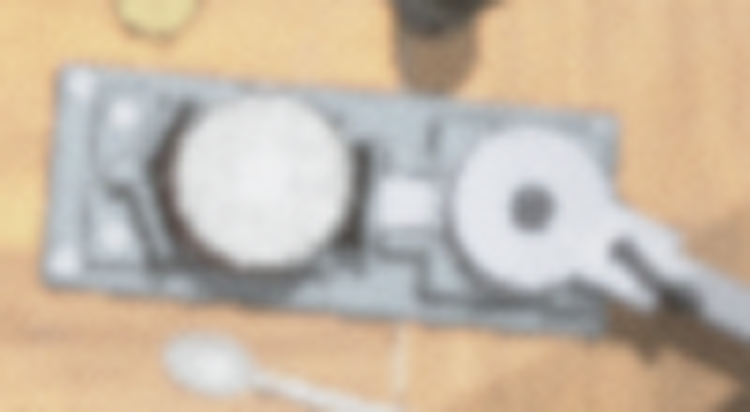

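The jaw's dark face has moved to about x=356, now at the tin's edge. The tin hasn't moved yet, so I'm continuing.

jog_arm(gripper=[0.3, 0.3, 0.3, 0.3, 0.3, 0.3, 0.3, 0.3], offset=[[-0.12, 0.06, 0], [-0.24, 0.12, 0], [-0.36, 0.18, 0], [-0.48, 0.24, 0], [-0.58, 0.29, 0], [-0.58, 0.29, 0], [-0.58, 0.29, 0], [-0.58, 0.29, 0]], twist=[-0.6, -1.2, -1.8, -2.4, -2.9, -2.9, -2.9, -2.9])

```text
clock: 21.7
tcp_pos: [0.3962, -0.357, 0.0718]
orientation: [0.001, 0.869, 0.494, 0.001]
wrist_force: [7.1, -0.9, -1.4]
finger_gap: 0.0255
grip_force: 2.7
```

```bash
python3 fr.py
```

```text
22.0 [ 0.39621083 -0.35695201  0.07175433] phi 0.4790738985487606 Ft 5.670275633436392 Fr -3.290255872638372 sd [0.42763696 0.39541257 0.7072588 ] [ 6.54859668  0.30608984 -1.96756345]
```

jog_arm(gripper=[0.3, 0.3, 0.3, 0.3, 0.3, 0.3, 0.3, 0.3], offset=[[-0.12, 0.06, 0], [-0.24, 0.13, 0], [-0.36, 0.19, 0], [-0.46, 0.26, 0], [-0.56, 0.32, 0], [-0.56, 0.32, 0], [-0.56, 0.32, 0], [-0.56, 0.32, 0]], twist=[-0.6, -1.2, -1.8, -2.4, -2.9, -2.9, -2.9, -2.9])

```text
clock: 23.0
tcp_pos: [0.3907, -0.354, 0.0718]
orientation: [0.002, 0.882, 0.472, 0.001]
wrist_force: [5.2, -0.3, -2.1]
finger_gap: 0.0255
grip_force: 2.7
```

```bash
python3 fr.py
```

```text
23.3 [ 0.39065201 -0.35398057  0.0718266 ] phi 0.52709415941499 Ft 5.464165790791452 Fr -2.869357621405918 sd [0.53382824 0.49225884 0.25034129] [ 6.16588365 -0.26870003 -2.05877424]
```

jog_arm(gripper=[0.3, 0.3, 0.3, 0.3, 0.3, 0.3, 0.3, 0.3], offset=[[-0.11, 0.07, 0], [-0.22, 0.14, 0], [-0.33, 0.21, 0], [-0.44, 0.28, 0], [-0.55, 0.35, 0], [-0.55, 0.35, 0], [-0.55, 0.35, 0], [-0.55, 0.35, 0]], twist=[-0.6, -1.2, -1.8, -2.4, -2.9, -2.9, -2.9, -2.9])

```text
clock: 24.3
tcp_pos: [0.3854, -0.3507, 0.0719]
orientation: [0.002, 0.893, 0.449, 0.001]
wrist_force: [7.2, -1.0, -3.7]
finger_gap: 0.0256
grip_force: 3.1
```

```bash
python3 fr.py
```

```text
24.6 [ 0.3853729  -0.3507363   0.07187363] phi 0.5742902976811742 Ft 6.40957318435145 Fr -2.8752304407252236 sd [0.22760548 0.23824351 0.2361263 ] [ 6.9432745  -1.06795025 -3.14776437]
```

jog_arm(gripper=[0.3, 0.3, 0.3, 0.3, 0.3, 0.3, 0.3, 0.3], offset=[[-0.08, 0.06, 0], [-0.16, 0.11, 0], [-0.24, 0.17, 0], [-0.32, 0.22, 0], [-0.32, 0.22, 0], [-0.32, 0.22, 0], [-0.32, 0.22, 0], [-0.32, 0.22, 0]], twist=[-0.4, -0.8, -1.3, -1.7, -1.7, -1.7, -1.7, -1.7])

```text
clock: 25.6
tcp_pos: [0.3825, -0.3488, 0.0719]
orientation: [0.002, 0.9, 0.436, 0.001]
wrist_force: [8.4, -1.3, -4.1]
finger_gap: 0.0255
grip_force: 3.6
```

```bash
python3 fr.py
```

```text
25.9 [ 0.38248243 -0.34881924  0.07189086] phi 0.6007064591558644 Ft 7.403575968369692 Fr -3.00763163679161 sd [0.83767912 0.44761816 0.26239789] [ 7.80746993 -1.70358402 -3.62250744]
```

jog_arm(gripper=[0.3, 0.3, 0.3, 0.3, 0.3, 0.3, 0.3, 0.3], offset=[[-0.08, 0.06, 0], [-0.16, 0.12, 0], [-0.24, 0.17, 0], [-0.32, 0.23, 0], [-0.32, 0.23, 0], [-0.32, 0.23, 0], [-0.32, 0.23, 0], [-0.32, 0.23, 0]], twist=[-0.4, -0.8, -1.3, -1.7, -1.7, -1.7, -1.7, -1.7])

```text
clock: 26.9
tcp_pos: [0.3796, -0.3468, 0.072]
orientation: [0.002, 0.906, 0.423, 0.002]
wrist_force: [8.7, -2.1, -5.4]
finger_gap: 0.0258
grip_force: 3.9
```

```bash
python3 fr.py; python3 -c "
from h import *
save(cam('top'),'l.png',(262,170,362,225),7.5)"
```

```text
27.2 [ 0.37955545 -0.34682214  0.07199561] phi 0.6276841254870913 Ft 8.437723353233332 Fr -3.0881928250135027 sd [0.34265845 0.47086297 0.22586435] [ 8.64301542 -2.45568619 -4.69079112]
```

View pics/l.png

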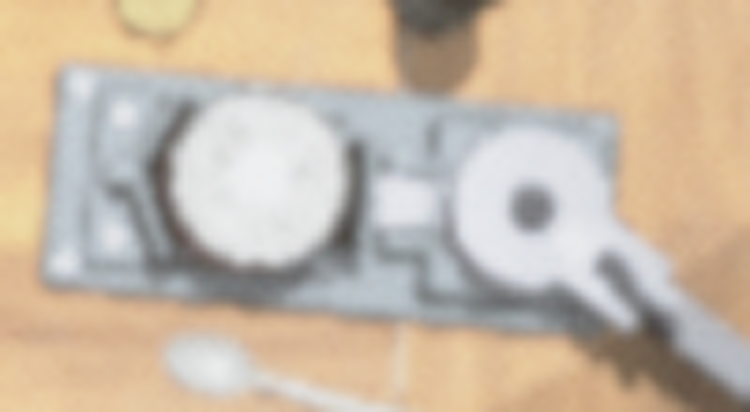

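The tin is seated in the V and pinched, with the pull about 3 N over free driving (about 26 N on the tin). Letting go.

jog_arm(gripper=[0.5, 0.5, 0.5, 0.5, 0.5, 0.5, 0.5, 0.5], offset=[[0, 0, 0], [0, 0, 0], [0, 0, 0], [0, 0, 1], [0, 0, 4], [0, 0, 8], [0, -1, 11], [0, -2, 12]], twist=[0, 0, 0, 0, 0, 0, 0, 0])

```text
clock: 28.25
tcp_pos: [0.3772, -0.3656, 0.1936]
orientation: [0.001, 0.906, 0.423, 0.0]
wrist_force: [-0.1, -0.4, -0.3]
finger_gap: 0.0423
grip_force: 0.0
```

Run:
```python
from h import *
a=cam('top');s=env.get_state();print(s['clock'],s['tcp_pos'],s['wrist_force'],s['finger_gap'])
P=cloud(a);m=(a['z_map']>0)&(abs(P[...,2]-.058)<.008)&(abs(P[...,0]-.463)<.05)&(abs(P[...,1]+.125)<.045)
print('tin',P[m].mean(0),m.sum())
o=cam('wrist'); Q=cloud(o);m=(o['z_map']>0)&(abs(Q[...,2]-.106)<.004)&(abs(Q[...,0]-.38)<.05)&(abs(Q[...,1]+.35)<.04); print('knob',Q[m].mean(0),m.sum())
m=(o['z_map']>0)&(abs(Q[...,2]-.084)<.004)&(np.hypot(Q[...,0]-.4567,Q[...,1]+.2405)<.085)&(Q[...,1]<-.27); print('fin',np.median(Q[m],0),m.sum())
```

```text
28.3 [ 0.37747676 -0.36712591  0.19365698] [ 1.79015876 -1.46483101  1.27529368] 0.0429117597647076
tin [ 0.46692233 -0.12195283  0.06109372] 326
knob [ 0.39010352 -0.35050144  0.10665732] 589
fin [ 0.41282137 -0.29554972  0.08499876] 158
```

Run:
```python
from h import *
F=[cam('top')['image'][170:225,262:362,::-1] for _ in range(6)]
now=cv2.resize(np.mean(F,0).astype(np.uint8),None,fx=7.5,fy=7.5,interpolation=cv2.INTER_CUBIC)
g=lambda x:np.float32(cv2.cvtColor(x,cv2.COLOR_BGR2GRAY))
n=g(now)
for f in('k.png','l.png'):
    o=g(cv2.imread('pics/'+f))
    for nm,(x0,y0,x1,y1) in dict(bed=(40,50,150,300),tin=(165,85,345,280),jaw=(335,130,450,250),lev=(590,230,700,340)).items():
        t=o[y0:y1,x0:x1]; r=cv2.matchTemplate(n[y0-25:y1+25,x0-25:x1+25],t,cv2.TM_CCOEFF_NORMED); _,v,_,p=cv2.minMaxLoc(r); print(f,nm,p[0]-25,p[1]-25,round(v,3))
```

```text
k.png bed 0 0 0.998
k.png tin -3 0 0.993
k.png jaw -4 -1 0.982
k.png lev -13 10 0.953
l.png bed 0 0 0.998
l.png tin 0 0 1.0
l.png jaw 0 0 0.999
l.png lev 5 -7 0.968
```

```bash
python3 -c "
from workcell import env
print(env.hand_in())"
```

```text
the job is handed in; nothing more can be done
None
```

I flipped the lever to tighten, worked the handle until the jaws pinched the tin, let go and handed the job in. The estimated force on the tin is about 26 N, worked out from the rise in pull at the knob. After release the tin and jaw had not moved, though the handle eased back about 0.06 rad. I viewed 11 pictures, one over the limit of 10.

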